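Hang a slide staining rack by its swing bail on a twin drip hook

ROBOT

A 6-joint arm with a two-finger parallel gripper is mounted at the origin on the work surface; the furniture and walls round the work are solid. World frame = base frame: x ahead of the robot, y to its left, z up, the work surface at z = 0. Lengths are in mm, angles in rad, forces in N, time in s.
With the tool pointing down it reaches from about 300 to 775 mm from the base axis. Payload 14.6 kg.
Tool frame: the origin (TCP) lies at the very end of the fingers, on their centre line; the grasp point (between the pads) lies 19 mm behind it (grip_point_offset is the distance from the TCP to the grasp point, in mm); z points along the fingers, y is the line along which they close (so a half turn about z gives the same grasp; the last joint's range is limited). The gripper opens to 94 mm and grips with 3 to 60 N. Pads are 16 mm wide; open, the fingers measure 119 mm over their backs; the gripper's body (75 mm by 177 mm) begins 78 mm behind the grasp point.
Start: joints at [1.19, 0.3, 1.521, -0, 1.321, -0.067], TCP at [169.769, 523.133, 205.446] pointing down, gripper open.
Joint ranges: [-3.03, 3.03], [-0.79, 2.21], [0.23, 2.52], [-1.04, 4.18], [0, 3.07], [-2.55, 2.55]. Speed limits (rad/s): [2.22, 2.22, 2.57, 3.14, 3.14, 3.14].

INTERFACE

Orientations are given as [roll, pitch, yaw] about the fixed x, y, z axes, in that order (R = Rz(yaw) Ry(pitch) Rx(roll)).
In Python, from cell import read_state, camera, camera_info, sign_off, grip_point_offset gives the robot as it stands.
- The arm moves only by the shell command python3 -m handwheel 'ROWS' [FORCE]. ROWS is text: rows parted by semicolons, each of 5 numbers parted by spaces: the shift along the world's x, y, z in units of 40 mm (1.0 is 40 mm), then the turn about the world's z in units of 5 degrees (1.0 is 5 degrees), then the closure, from 0 (fully open) to 1 (shut). In form: dx dy dz yaw gripper; .... A call has 1 to 12 rows; each row shifts and turns the commanded pose from where the row before left it; what a row does not reach is not made up. A row lasts 1/12 s, in which the tool goes at most 41.7 mm and 7.16 degrees, less where a joint would pass 70% of its speed; a pose out of reach is approached as far as the arm can. A call is refused whole if a number of a shift passes 1 or a number of a turn 1, either way. A call with a gripper value outside its range is refused whole. The fingers move at their own pace and stop on an object; FORCE is the grip in N (left out, the last holds). Time passes only in rows, so rows that do not move let the fingers close. It gives the time, the measured TCP pose, the force, the opening and the grip force at its end, in the units of the state.
- read_state(): the state, without advancing time (a new reading comes with each control period).
- camera(name): name is "scene" or "side" or "wrist"; returns (picture, depth): 400x640x3 uint8, red, green, blue; 400x640 float32, mm along the optical axis (not along the pixel's ray), 0 where there is no reading.
- camera_info(name): a dict with "intrinsics" (3x3 intrinsics, pixels), "k1" (the pictures are not rectified: a ray, as slopes to the right and down, at radius r is drawn at 1 + k1 r^2 times it, then the intrinsics apply), "world_from_camera" (4x4, takes a point from camera to world coordinates). Camera axes: x right, y down, z forward; pixel columns grow to the right and rows downward; lengths in mm; the calibration is good to about 2 mm. A picture is of the moment at which its call begins: read the wrist's pose just before it. camera_info takes no time and is no camera call; for the wrist camera it gives the pose at the moment of the call.
- sign_off(): hands the job in; it is judged then, once.
The state is a dict: "clock": time; "joints": joint angles; "qd": joint speeds; "effort": joint torques, N m; "eef_pos": TCP position; "eef_rot": TCP orientation; "wrist_force": force on the tool from outside, world axes, zero at the start; "moment": the same for the moment, N m; "finger_gap": finger opening in mm; "finger_force": force on a finger pad.
Only numpy, scipy, OpenCV 4.12 (cv2) and the standard library are available. Lean on these libraries where they do the work, as an engineer would, in place of code of your own. Each camera call takes 0.05 s, during which the arm holds its last target. There are 200 camera calls.

TASK

The rack of freshly stained microscope slides has to drip off. While it still stands on the bench, swing its flat-lying wire bail up until it stands upright; then lift the rack by the bail, keeping it level so that no slide slips out, and hang the bail over both prongs of the twin hook on the drip stand, behind their upturned tips, so that the rack hangs free and still above the drip tray. Leave the other things on the bench where they are.

Things in the scene. Friction and masses are not known exactly. Their poses are not given: they have to be found in the camera images.
- slide_rack: Loose stainless slide staining rack with eight glass slides, 0.26 to 0.43 kg with its bail. Body 64 mm along its x, 94 mm along its y, 32 mm high; origin at the centre of the underside, z up. Hinge lugs at the middle of its two y ends rise to 51 mm. The bail's hinge line is parallel to y, 42 mm above the origin; bail upright, its bar is 127 mm above the underside.
- bail (a joint): Angle of the swing bail about the rack's y axis: 0 = upright, +1.45 = flat on the rack's +x side (where it starts), -1.45 = flat on the -x side (stops at both). Swings easily; drops flat if let go. Bar centre in the rack's frame, mm: x = 85 sin(angle), y = 0, z = 42 + 85 cos(angle).
- bail_grip (a point): Middle of the bail's bar and of its black grip sleeve (12 mm diameter, 34 mm long, along the rack's y). Beyond the sleeve bare 5 mm wire runs straight on to 40 mm from the middle, then bends into the two 85 mm side legs, 100 mm apart. Flat, the bar is 52 mm above the bench with 46 mm free between sleeve and rack side.
- drip_stand: Heavy fixed drip stand, origin on the bench below the hook's seat, z up. Grey base 225 x 124 mm (x from -80 to +145), white drip tray 150 x 114 mm round the origin (rim 26 mm up); 12 mm post at x = +108 mm with a black clamp head (top 205 mm up) that carries a twin hook, whose two prongs point to the stand's -x (its front) and turn up at the tips.
- hook_seat (a point): Where the middle of the bail's bar lies when hung, 190 mm above the bench; stand's axes (+x from tips to post). Prongs: 8 mm rods at y = +32 and -32 mm, 56 mm clear between for sleeve and fingers; lowest at x = -8 to +12 mm; tips at x = -27 mm, top 23 mm above the seat (bar centre at 27 mm or more clears them); behind, they rise to 6 mm above the seat at x = 100.
- terminal_block: Bystander: black connector box, fixed, 71 x 66 mm and 154 mm high, origin at the centre of its underside; a cable rises from its top to about 210 mm: pass round it or well above.
- timer: Bystander: white bench timer, 68 x 64 x 19 mm, loose.
- yellow_tub: Bystander: yellow wipe tub with lid, 67 mm diameter, 90 mm high, loose.
- ethanol_bottle: Bystander: white bottle with red cap, 52 mm diameter, 124 mm high, loose.
- buffer_bottle: Bystander: white bottle with blue cap, 48 mm diameter, 104 mm high, loose.

How it is judged:
By the outcome, as a careful person would: the job done as asked, in the order asked, and still so for the second after the job is handed in, with the robot touching nothing.
It also fails if it takes over 61 s, if anything falls off the work surface, if the arm or the gripper's body presses on something with over 40 N, if the wrist force passes 120 N, or if a joint passes its speed limit or range.

## Working session

There is one attempt and no reset: what is moved stays moved. The work goes in short steps, Python scripts to look and compute and a shell command to move; the robot and the scene stay as the last step left them, time stands still between calls to the robot, and variables do not carry over. Pictures are saved under pics/ and viewed, at most 10 in all, crops included, and the job is handed in when it is done.

```bash
mkdir -p pics; cat > h.py <<'E'
import numpy as np,cv2
from cell import *
def snap(n):
    i=camera_info(n); p,d=camera(n); return p,d,i
def pts(d,i):
    K=np.array(i["intrinsics"],float);k=i["k1"];T=np.array(i["world_from_camera"],float)
    v,u=np.mgrid[:d.shape[0],:d.shape[1]]
    xd=(u-K[0,2])/K[0,0];yd=(v-K[1,2])/K[1,1];x,y=xd.copy(),yd.copy()
    for _ in range(8):
        s=1+k*(x*x+y*y);x,y=xd/s,yd/s
    P=np.stack([x*d,y*d,d],-1)@T[:3,:3].T+T[:3,3]
    P[d<=0]=np.nan
    return P
def save(n,p): cv2.imwrite("pics/"+n,p[:,:,::-1])
E
python3 - <<'E'
from h import *
a=[]
for n in("scene","side"):
    p,d,i=snap(n);np.savez(n+".npz",p=p,d=d,P=pts(d,i));save(n+"0.png",p)
    print(n,np.array(i["world_from_camera"]).round(2).tolist(),i["intrinsics"])
s=read_state();print(s["eef_pos"],s["eef_rot"],s["clock"],grip_point_offset)
E
```

```text
scene [[-0.89, -0.38, 0.25, 158.1], [-0.45, 0.74, -0.49, 422.33], [0.0, -0.55, -0.84, 1094.78], [0.0, 0.0, 0.0, 1.0]] [[368.64901792   0.         319.18284734]
 [  0.         368.64901792 202.10793772]
 [  0.           0.           1.        ]]
side [[-0.95, -0.24, 0.19, 215.48], [-0.31, 0.75, -0.58, 617.57], [-0.0, -0.61, -0.79, 1160.74], [0.0, 0.0, 0.0, 1.0]] [[519.24416407   0.         319.20481539]
 [  0.         519.24416407 203.78178   ]
 [  0.           0.           1.        ]]
[169.66777859 522.94193855 204.95925892] [-3.14060414e+00 -6.87294417e-05  2.82785457e+00] 0.1 18.8
```

View pics/scene0.png

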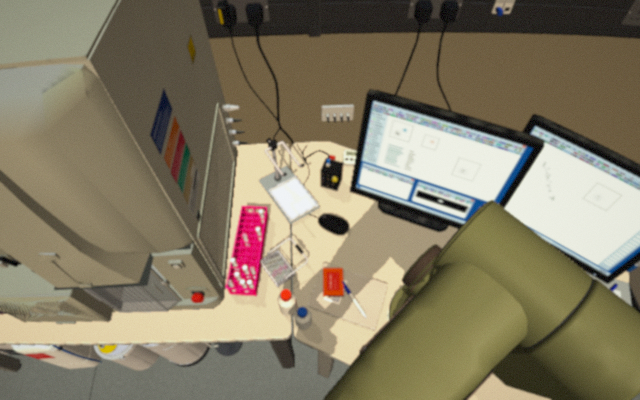

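View pics/side0.png

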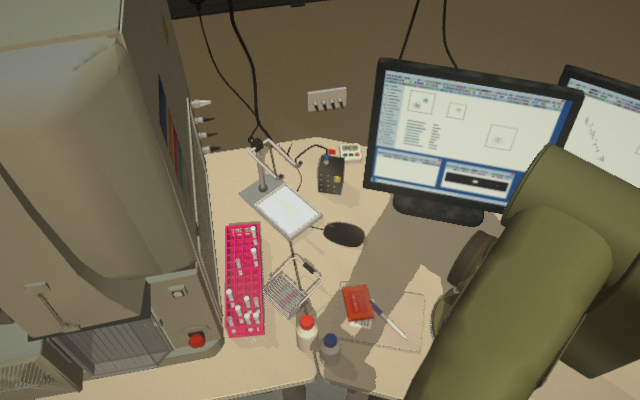

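The side view shows the rack near (290,288) with the bail sleeve at (311,267), the stand tray at (287,208), its post at about (262,170), and the terminal block at (331,175). The two bottles stand at (306,330) and (331,347).

```bash
python3 - <<'E'
from h import *
z=np.load("side.npz");P=z["P"];p=z["p"]
for n,(u,v) in dict(sleeve=(311,267),rack=(287,290),tray=(287,208),base=(245,190),post=(263,180),block=(330,165),ecap=(307,322),bcap=(330,340),bench=(360,270),pinkrack=(240,260)).items():
    print(n,np.nanmedian(P[v-1:v+2,u-1:u+2].reshape(-1,3),0).round(0))
# top-down render of points, by 1.0 mm, x right 
c=p[110:370,200:450]
save("crop.png",cv2.resize(p[130:320,220:350],None,fx=4.2,fy=3.1,interpolation=cv2.INTER_CUBIC) if 0 else cv2.resize(p[130:325,215:360],None,fx=3,fy=3,interpolation=cv2.INTER_CUBIC))
E
```

```text
sleeve [441.  -7.  54.]
rack [482.  53.  19.]
tray [ 571. -190.   13.]
base [ 709. -214.   12.]
post [ 660. -233.   50.]
block [ 484. -305.   99.]
ecap [390. 166. 124.]
bcap [332. 183. 104.]
bench [327. -67.  -0.]
pinkrack [613.  28.  49.]
```

View pics/crop.png

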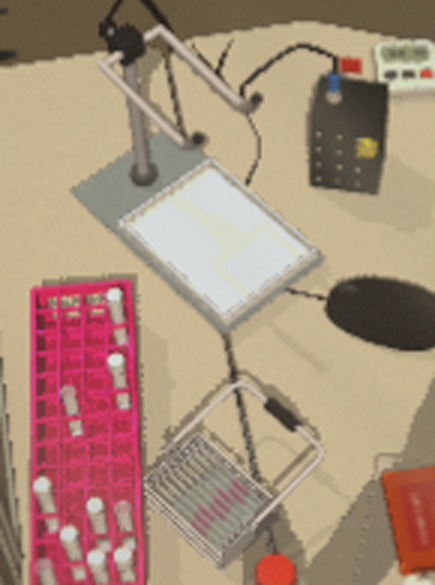

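The crop shows the sleeve ends at crop (268,402)/(293,427), bail bends (240,383)/(322,450), tray rim corners (120,222),(212,160),(322,257),(228,325), and prong tips (200,140)/(255,100).

```bash
cat >> h.py <<'E'
def ray(i,u,v,z):
    K=np.array(i["intrinsics"],float);T=np.array(i["world_from_camera"],float)
    xd,yd=(u-K[0,2])/K[0,0],(v-K[1,2])/K[1,1];x,y=xd,yd
    for _ in range(8):
        s=1+i["k1"]*(x*x+y*y);x,y=xd/s,yd/s
    r=T[:3,:3]@[x,y,1];o=T[:3,3]
    return o+r*(z-o[2])/r[2]
E
python3 - <<'E'
from h import *
i=camera_info("side")
f=lambda a,b,z:ray(i,215+(a-1)/3,130+(b-1)/3,z)[:2]
def show(n,L,z):
    q=np.array([f(a,b,z) for a,b in L]);print(n,q.round(0).tolist(),q.mean(0).round(1),"len",np.linalg.norm(np.diff(q,axis=0),axis=1).round(0), "ang",np.degrees(np.arctan2(*(q[1]-q[0])[::-1])).round(1))
show("sleeve",[(268,402),(293,427)],52)
show("bends",[(240,383),(322,450)],52)
show("tray",[(120,222),(212,160),(322,257),(228,325)],26)
show("tips",[(200,138),(257,99)],209)
show("rack",[(147,482),(190,435),(275,500),(222,560)],32)
show("post",[(143,180),(143,180)],12)
z=np.load("side.npz");P=z["P"]
# rack pts
m=(P[...,2]>25)&(P[...,2]<60)&(P[...,0]>380)&(P[...,0]<560)&(P[...,1]>-40)&(P[...,1]<130)
print(m.sum(),np.c_[P[m]].min(0),P[m].max(0))
m=(P[...,2]>150)&(P[...,2]<260)&(P[...,0]>400)&(P[...,0]<800)&(P[...,1]>-400)&(P[...,1]<-100)
print(P[m][::12].round(0).tolist())
E
```

```text
sleeve [[459.0, -12.0], [432.0, 5.0]] [445.7  -3.4] len [32.] ang 149.2
bends [[488.0, -22.0], [403.0, 18.0]] [445.3  -2. ] len [94.] ang 154.9
tray [[658.0, -167.0], [603.0, -264.0], [468.0, -186.0], [524.0, -90.0]] [ 563.4 -176.7] len [111. 155. 111.] ang -119.7
tips [[558.0, -140.0], [528.0, -195.0]] [ 543.  -167.5] len [62.] ang -118.7
rack [[533.0, 80.0], [515.0, 27.0], [428.0, 63.0], [451.0, 126.0]] [481.8  73.9] len [55. 94. 67.] ang -108.8
post [[662.0, -231.0], [662.0, -231.0]] [ 662.  -230.6] len [0.] ang 0.0
902 [400.91477897 -24.54685881  25.00930001] [559.11280898 129.14147768  59.91407674]
[[795.0, -394.0, 260.0], [792.0, -393.0, 254.0], [789.0, -392.0, 249.0], [797.0, -399.0, 235.0], [794.0, -397.0, 230.0], [784.0, -399.0, 224.0], [788.0, -400.0, 215.0], [793.0, -394.0, 211.0], [787.0, -400.0, 204.0], [714.0, -368.0, 245.0], [794.0, -398.0, 193.0], [755.0, -346.0, 241.0], [715.0, -360.0, 237.0], [713.0, -360.0, 233.0], [799.0, -392.0, 178.0], [798.0, -395.0, 172.0], [800.0, -391.0, 171.0], [714.0, -361.0, 219.0], [794.0, -391.0, 165.0], [794.0, -395.0, 158.0], [736.0, 
[... 875 characters left out ...]
.0], [669.0, -199.0, 197.0], [590.0, -233.0, 189.0], [663.0, -231.0, 164.0], [798.0, -166.0, 182.0], [587.0, -226.0, 190.0], [652.0, -196.0, 195.0], [774.0, -124.0, 224.0], [584.0, -226.0, 183.0], [647.0, -192.0, 194.0], [648.0, -187.0, 194.0], [794.0, -159.0, 171.0], [772.0, -121.0, 214.0], [559.0, -216.0, 187.0], [560.0, -212.0, 186.0], [634.0, -179.0, 192.0], [525.0, -198.0, 209.0], [551.0, -209.0, 185.0], [790.0, -153.0, 160.0], [532.0, -196.0, 201.0], [546.0, -203.0, 185.0], [613.0, -174.0, 189.0], [778.0, -133.0, 169.0], [602.0, -166.0, 191.0], [606.0, -162.0, 186.0], [763.0, -107.0, 183.0], [586.0, -159.0, 185.0], [558.0, -139.0, 213.0], [556.0, -140.0, 209.0], [580.0, -150.0, 181.0]]
```

```bash
python3 -m handwheel '.45 -.86 0 0 0;.45 -.86 0 0 0;.45 -.86 0 0 0;.45 -.86 0 0 0;.45 -.86 0 0 0;.45 -.86 0 0 0;.45 -.86 0 0 0;.45 -.86 0 0 0;.45 -.86 0 -.4 0;.45 -.86 0 -.4 0;.45 -.86 0 -.4 0;.45 -.86 0 -.4 0' 5; python3 -m handwheel '.49 -.94 0 0 .47;.49 -.94 0 0 .47;.49 -.94 0 0 .47;0 0 0 0 .47;0 0 0 0 .47;0 0 0 0 .47'
python3 - <<'E'
from h import *
p,d,i=snap("wrist");np.savez("w1.npz",p=p,d=d,P=pts(d,i));save("w1.png",p)
import pickle;pickle.dump(i,open("w1.pkl","wb"))
s=read_state();print(s["eef_pos"],s["eef_rot"],s["finger_gap"],s["joints"],np.array(i["world_from_camera"]).round(2).tolist())
E
```

```text
clock: 1.1
eef_pos: [386.1, 108.4, 205.5]
eef_rot: [3.141, 0.0, 2.686]
wrist_force: [0.0, 0.5, 0.1]
finger_gap: 94.2
finger_force: 0.0
clock: 1.6
eef_pos: [443.2, -0.2, 205.1]
eef_rot: [-3.141, -0.001, 2.688]
wrist_force: [0.3, -0.1, -0.6]
finger_gap: 57.4
finger_force: 0.0
[4.43121577e+02 2.77171879e-01 2.05306809e+02] [-3.14154196e+00 -4.96568028e-04  2.68889097e+00] 53.261776161775664 [-8.21457767e-02  5.95376835e-02  1.80497934e+00  1.38485206e-04
  1.27755685e+00 -1.20028049e+00] [[0.44, 0.87, 0.22, 380.72], [0.9, -0.43, -0.11, 30.16], [-0.0, 0.24, -0.97, 383.92], [0.0, 0.0, 0.0, 1.0]]
```

View pics/w1.png

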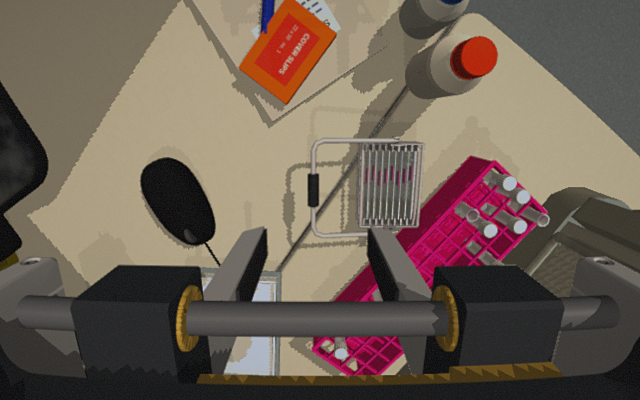

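The wrist view shows the sleeve at (313,190), the bar running from (314,143) to (317,238), and rack body corners near (361,143), (424,143), (420,227), (358,226).

```bash
python3 - <<'E'
from h import *
import pickle
i=pickle.load(open("w1.pkl","rb"));z=np.load("w1.npz");P=z["P"];p=z["p"].astype(int)
# sleeve: dark pixels
w=np.s_[165:215,300:328];m=(p[w].sum(2)<110)
v,u=np.nonzero(m);u=u+300;v=v+165
print("sleeve px",len(u),u.min(),u.max(),v.min(),v.max(),"depth med",np.nanmedian(P[v,u],0).round(1))
c=ray(i,(u.min()+u.max())/2,(v.min()+v.max())/2,54);print("sleeve",c.round(1))
a,b=[ray(i,*q,52) for q in((314,146),(316.5,235))];print("bar",a.round(1),b.round(1),np.linalg.norm(a-b),np.degrees(np.arctan2(*(a-b)[1::-1])))
q=np.array([ray(i,*t,32)[:2] for t in((361,143),(424,143),(420,227),(358,226))]);print(q.round(0),q.mean(0))
e=(q[0]+q[1]-q[2]-q[3]);print(np.degrees(np.arctan2(e[1],e[0])))
E
```

```text
sleeve px 293 308 317 174 206 depth med [443.4  -5.3  56.9]
sleeve [444.4  -6.   54. ]
bar [405.3  14.9  52. ] [490.4 -23.9  52. ] 93.49574546859151 155.47428089597332
[[426.  60.]
 [455. 120.]
 [540.  81.]
 [508.  19.]] [481.94249683  70.04332474]
154.633234492512
```

```bash
python3 -m handwheel '.03 -.1 -.9 .2 .47;0 0 -.9 0 .47;0 0 -.9 0 .47;0 0 -.5 0 .47;0 0 0 0 .47;0 0 0 0 .47'
python3 - <<'E'
from h import *
s=read_state();print(s["eef_pos"],s["eef_rot"][2],s["finger_gap"])
p,d,i=snap("side");np.savez("s1.npz",p=p,d=d);save("s1.png",cv2.resize(p[210:330,240:360],None,fx=4,fy=4,interpolation=cv2.INTER_CUBIC))
E
```

```text
clock: 2.15
eef_pos: [444.4, -3.5, 77.7]
eef_rot: [-3.141, -0.001, 2.707]
wrist_force: [0.6, 0.4, 0.8]
finger_gap: 49.8
finger_force: 0.0
[444.44091992  -3.50675326  77.74132587] 2.7073685678067267 49.81583912843592
```

View pics/s1.png

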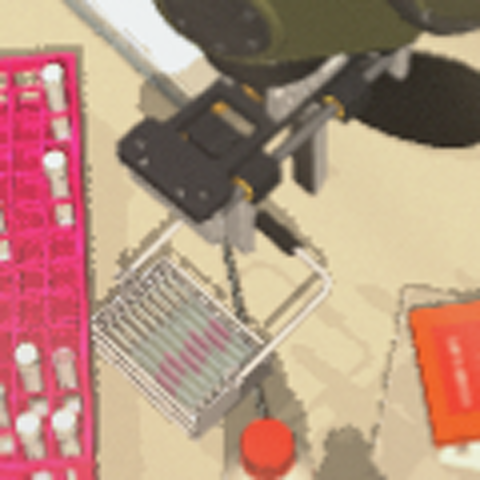

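The fingers straddle the sleeve (sleeve near crop (275,232)), still above it. I'll finish the descent and close gently.

```bash
python3 -m handwheel '0 -.03 -.6 0 .47;0 0 -.5 0 .47;0 0 0 0 .47;0 0 0 0 .6;0 0 0 0 .75;0 0 0 0 .95;0 0 0 0 .95;0 0 0 0 .95;0 0 0 0 .95;0 0 0 0 .95' 5
python3 - <<'E'
from h import *
s=read_state();print(s["eef_pos"],s["eef_rot"],s["finger_gap"],s["finger_force"],s["wrist_force"])
E
```

```text
clock: 3.03
eef_pos: [444.9, -5.8, 33.8]
eef_rot: [3.141, 0.001, 2.706]
wrist_force: [-0.0, -0.2, 2.3]
finger_gap: 11.6
finger_force: 5.0
[444.9432147   -5.75595216  33.75697895] [3.14140760e+00 5.64704865e-04 2.70554238e+00] 11.627180445143601 4.997002109885216 [-0.047367   -0.22394963  2.25057153]
```

```bash
python3 -m handwheel '.02 .04 .25 0 .95;.03 .07 .24 0 .95;.04 .09 .23 0 .95;.06 .12 .22 0 .95;.07 .14 .2 0 .95;.08 .16 .18 0 .95;.08 .18 .16 0 .95;.09 .2 .13 0 .95;.1 .21 .11 0 .95;.1 .22 .08 0 .95;.11 .24 .05 0 .95;.11 .24 .02 0 .95' 4;  python3 -m handwheel '0 0 0 0 .95;0 0 0 0 .95;0 0 0 0 .95;0 0 0 0 .95'
python3 - <<'E'
from h import *
s=read_state();print(s["eef_pos"],s["eef_rot"],s["finger_gap"],s["finger_force"],s["wrist_force"],s["moment"])
p,d,i=snap("side");a=cv2.resize(p[190:330,230:370],(480,480),interpolation=cv2.INTER_CUBIC)
p2,d2,i2=snap("wrist");np.savez("w2.npz",p=p2,d=d2,P=pts(d2,i2))
b=cv2.resize(p2[60:330,150:520],None,fx=.8,fy=1.2) if 0 else cv2.resize(p2[:,120:520],(300,300))
o=np.zeros((480,780,3),np.uint8);o[:,:480]=a;o[:300,480:]=b;save("s2.png",o)
E
```

```text
clock: 4.03
eef_pos: [480.8, 71.9, 108.4]
eef_rot: [3.141, -0.0, 2.706]
wrist_force: [1.7, -1.3, 0.4]
finger_gap: 11.8
finger_force: 4.0
clock: 4.37
eef_pos: [480.2, 70.5, 108.1]
eef_rot: [-3.142, -0.0, 2.705]
wrist_force: [1.4, -1.0, 2.3]
finger_gap: 11.6
finger_force: 4.0
[480.20835407  70.47279032 108.10517951] [-3.14152633e+00 -2.63354451e-04  2.70533506e+00] 11.57320887408414 3.986426442861557 [ 1.42116301 -1.04817254  2.28025409] [-0.07504677 -0.32443448  0.03749942]
```

View pics/s2.png

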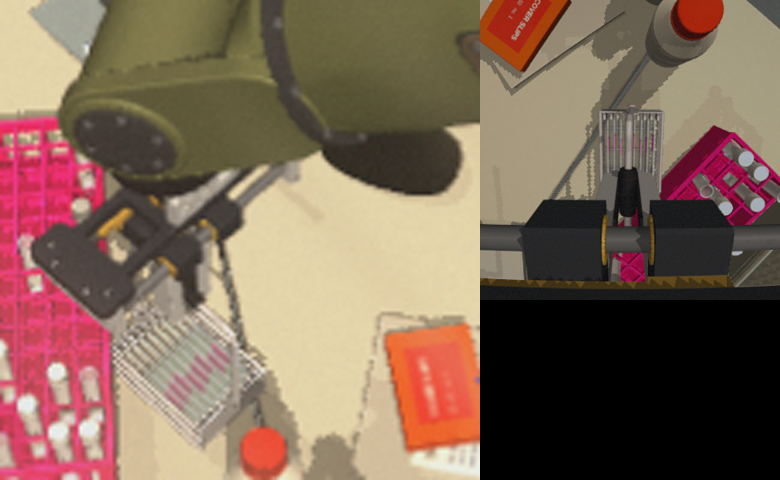

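The bail stands upright and the rack is still flat on the bench at crop (190,375). Next: firmer grip, and a straight, smooth lift.

```bash
python3 -m handwheel '0 0 0 0 .98;0 0 0 0 .98;0 0 .05 0 .98;0 0 .1 0 .98;0 0 .2 0 .98;0 0 .3 0 .98;0 0 .35 0 .98;0 0 .4 0 .98;0 0 .4 0 .98;0 0 .35 0 .98;0 0 .3 0 .98;0 0 .2 0 .98' 30;  python3 -m handwheel '0 0 .1 0 .98;0 0 .05 0 .98;0 0 0 0 .98;0 0 0 0 .98'
python3 - <<'E'
from h import *
s=read_state();print(s["finger_gap"],s["wrist_force"],s["moment"])
p,d,i=snap("side");a=cv2.resize(p[170:330,230:390],(480,480),interpolation=cv2.INTER_CUBIC)
p2,d2,i2=snap("wrist")
b=cv2.resize(p2[:,120:520],(300,300))
o=np.zeros((480,780,3),np.uint8);o[:,:480]=a;o[:300,480:]=b;save("s3.png",o)
E
```

```text
clock: 5.47
eef_pos: [480.4, 70.7, 216.0]
eef_rot: [3.141, 0.001, 2.706]
wrist_force: [0.0, 0.4, -3.5]
finger_gap: 10.8
finger_force: 30.0
clock: 5.8
eef_pos: [480.1, 70.7, 219.7]
eef_rot: [-3.141, -0.001, 2.706]
wrist_force: [-1.3, 1.2, -3.1]
finger_gap: 11.1
finger_force: 30.0
11.093566431198278 [-1.33533723  1.2136326  -3.13086832] [-0.02955819 -0.05456652  0.02561728]
```

View pics/s3.png

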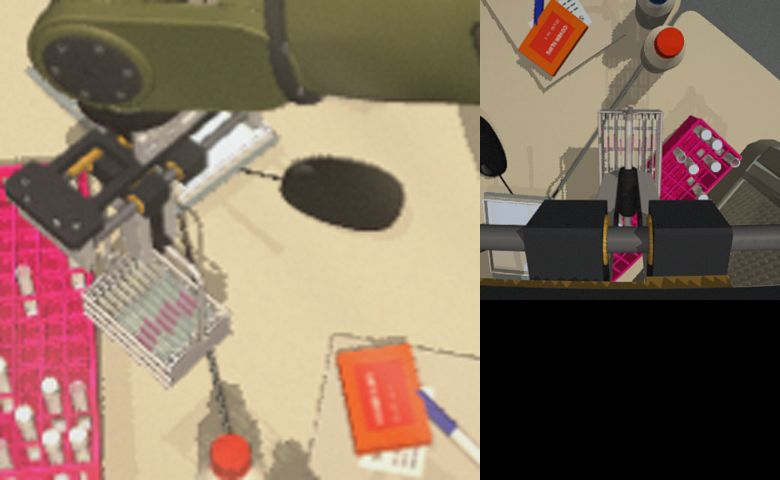

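The rack hangs level from the gripper with all slides in place. Now to carry it to a point in front of the tips, turning about -94°.

```bash
python3 -m handwheel '0 -.05 0 -.2 .98;.02 -.1 0 -.4 .98;.02 -.15 0 -.6 .98;.02 -.2 0 -.8 .98;.02 -.25 0 -.9 .98;.02 -.25 0 -.9 .98;.02 -.25 0 -.9 .98;.02 -.25 0 -.9 .98;.02 -.25 0 -.9 .98;.02 -.25 0 -.9 .98;.02 -.25 0 -.9 .98;.02 -.25 0 -.9 .98';  python3 -m handwheel '.02 -.25 0 -.9 .98;.02 -.25 0 -.9 .98;.03 -.25 0 -.9 .98;.03 -.25 0 -.9 .98;.03 -.25 0 -.9 .98;.03 -.25 0 -.9 .98;.03 -.25 0 -.9 .98;.03 -.25 0 -.9 .98;.03 -.25 0 -.9 .98;.02 -.2 0 -.8 .98;.02 -.15 0 -.7 .98;.02 -.1 0 -.6 .98';  python3 -m handwheel '0 -.05 0 -.4 .98;0 0 0 0 .98;0 0 0 0 .98;0 0 0 0 .98;0 0 0 0 .98;0 0 0 0 .98'
python3 - <<'E'
from h import *
s=read_state();print(s["eef_pos"],s["eef_rot"],s["finger_gap"],s["wrist_force"],s["joints"])
p,d,i=snap("side");np.savez("s4.npz",p=p,d=d,P=pts(d,i));a=cv2.resize(p[120:280,220:380],(480,480),interpolation=cv2.INTER_CUBIC)
p2,d2,i2=snap("wrist");np.savez("w4.npz",p=p2,d=d2,P=pts(d2,i2))
import pickle;pickle.dump(i2,open("w4.pkl","wb"))
b=cv2.resize(p2[:,120:520],(300,300))
o=np.zeros((480,780,3),np.uint8);o[:,:480]=a;o[:300,480:]=b;save("s4.png",o)
E
```

```text
clock: 6.9
eef_pos: [489.1, -29.9, 220.0]
eef_rot: [-3.141, -0.0, 1.898]
wrist_force: [-1.5, -0.3, -4.0]
finger_gap: 10.8
finger_force: 30.0
clock: 7.9
eef_pos: [501.4, -138.0, 219.9]
eef_rot: [-3.141, 0.0, 1.008]
wrist_force: [-0.1, 1.1, -2.8]
finger_gap: 11.0
finger_force: 30.0
clock: 8.4
eef_pos: [501.5, -139.2, 220.2]
eef_rot: [-3.142, -0.0, 0.978]
wrist_force: [0.1, 0.5, -2.4]
finger_gap: 11.2
finger_force: 30.0
[ 501.54624486 -139.15720459  220.23553329] [-3.14155766e+00 -5.96458688e-06  9.78402985e-01] 11.207977351251333 [ 0.08090009  0.45837373 -2.38424001] [-3.41031972e-01  2.22415910e-01  1.58363235e+00  1.48912159e-05
  1.33557681e+00  2.51357899e-01]
```

View pics/s4.png

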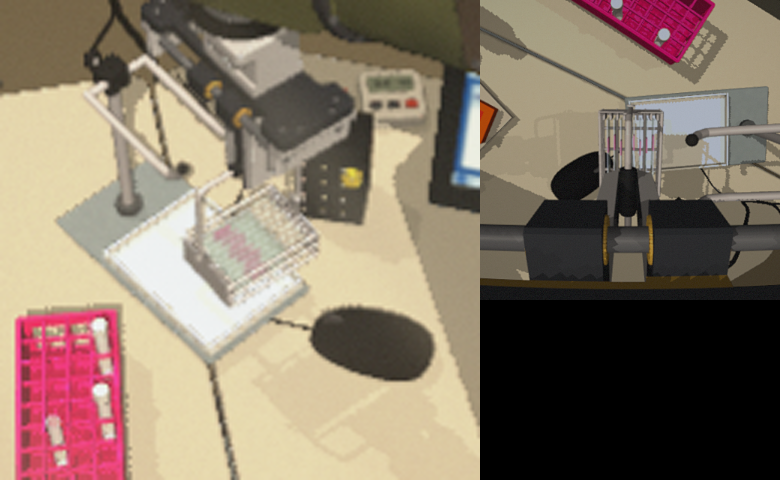

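The rack hangs level in front of the tips. The wrist view shows one prong tip at about full-picture (403,185), clear of the rack, and the yaw is about 4.6° short of what's needed.

```bash
python3 - <<'E'
from h import *
o=np.array([565,-179]);a=np.radians(-29.3);X=np.array([np.cos(a),np.sin(a)]);Y=np.array([-X[1],X[0]])
for n in("side","w4"):
    P=np.load(n+".npz")["P"];P=P[np.isfinite(P[...,2])]
    r=P[:,:2]-o;L=np.c_[r@X,r@Y,P[:,2]]
    for s in(1,-1):
        m=(L[:,0]>-45)&(L[:,0]<85)&(abs(L[:,1]-32*s)<18)&(L[:,2]>178)&(L[:,2]<218);q=L[m]
        if m.sum()<8: print(n,s,m.sum());continue
        f=np.polyfit(q[:,0],q[:,1],1);t=q[q[:,2]>204]
        print(n,s,m.sum(),"slope deg",np.degrees(f[0]).round(1),"y0",f[1].round(1),"xmin",q[:,0].min().round(1),"tip",np.median(t,0).round(1) if len(t) else None)
i=__import__("pickle").load(open("w4.pkl","rb"));print("w tip",ray(i,402.7,185,211)[:2])
t=ray(i,402.7,185,211)[:2]-o;print(t@X,t@Y)
E
```

```text
side 1 136 slope deg -0.3 y0 32.0 xmin -27.5 tip [-24.3  33.4 210.6]
side -1 126 slope deg 0.4 y0 -32.3 xmin -26.6 tip [-24.1 -33.1 211. ]
w4 1 2093 slope deg 0.1 y0 30.1 xmin -26.7 tip [-22.5  30.2 211. ]
w4 -1 1477 slope deg -0.3 y0 -32.8 xmin -11.0 tip None
w tip [ 560.86611874 -141.27555057]
-22.066714377787523 30.87528421511414
```

The prongs are confirmed: the two cameras agree within 3 mm. Now the fine turn and centring, then the advance over the tips.

```bash
python3 -m handwheel '-.02 -.03 0 .2 .98;-.02 -.03 0 .4 .98;-.01 -.03 0 .3 .98;0 0 0 0 .98;0 0 0 0 .98;0 0 0 0 .98'; python3 -m handwheel '.04 -.02 0 0 .98;.09 -.05 0 0 .98;.13 -.07 0 0 .98;.17 -.1 0 0 .98;.22 -.12 0 0 .98;.22 -.12 0 0 .98;.22 -.12 0 0 .98;.22 -.12 0 0 .98;.17 -.1 0 0 .98;.13 -.07 0 0 .98;.09 -.05 0 0 .98;.04 -.02 0 0 .98'; python3 -m handwheel '0 0 0 0 .98;0 0 0 0 .98;0 0 0 0 .98;0 0 0 0 .98'
python3 - <<'E'
from h import *
s=read_state();print(s["eef_pos"],np.degrees(s["eef_rot"][2]),s["wrist_force"])
a=np.radians(-29.3);X=np.array([np.cos(a),np.sin(a)]);r=np.array(s["eef_pos"][:2])-[565,-179];print(r@X,r@np.array([-X[1],X[0]]))
p,d,i=snap("side");a=cv2.resize(p[120:280,220:380],(480,480),interpolation=cv2.INTER_CUBIC)
p2,d2,i2=snap("wrist");b=cv2.resize(p2[:,120:520],(300,300))
o=np.zeros((480,780,3),np.uint8);o[:,:480]=a;o[:300,480:]=b;save("s5.png",o)
E
```

```text
clock: 9.0
eef_pos: [499.6, -142.9, 220.2]
eef_rot: [3.142, -0.0, 1.056]
wrist_force: [1.2, -0.8, -3.7]
finger_gap: 11.0
finger_force: 30.0
clock: 10.0
eef_pos: [569.5, -181.6, 220.0]
eef_rot: [-3.141, 0.0, 1.056]
wrist_force: [-0.2, 0.3, -4.1]
finger_gap: 11.1
finger_force: 30.0
clock: 10.33
eef_pos: [569.0, -181.2, 220.4]
eef_rot: [3.141, -0.0, 1.056]
wrist_force: [0.2, -0.1, -3.5]
finger_gap: 11.1
finger_force: 30.0
[ 569.00891683 -181.19228482  220.42547683] 60.523434974052854 [ 0.20731654 -0.10390956 -3.47417647]
4.56891890522748 0.05006932584192805
```

View pics/s5.png

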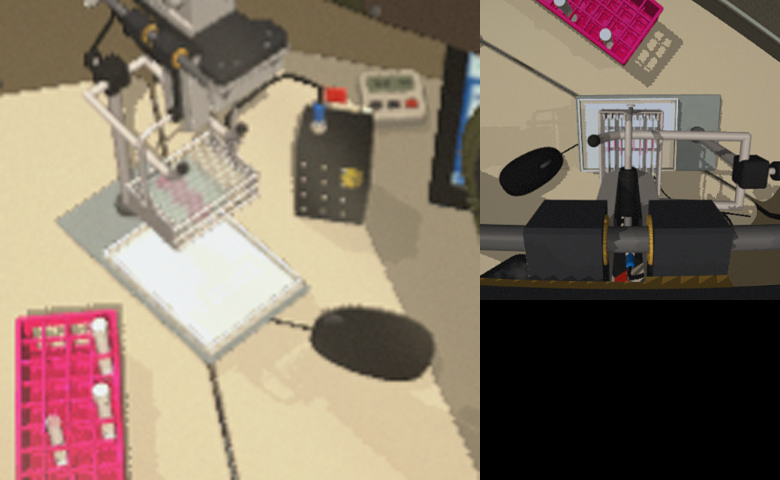

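The bar now sits above the prongs and behind the tips (tip at right-panel (594,140), bail plane at column 630). I'll lower it onto the seat.

```bash
python3 -m handwheel '0 0 -.05 0 .98;0 0 -.1 0 .98;0 0 -.18 0 .98;0 0 -.22 0 .98;0 0 -.22 0 .98;0 0 -.18 0 .98;0 0 -.1 0 .98;0 0 -.08 0 .98;0 0 -.05 0 .98;0 0 0 0 .98;0 0 0 0 .98'; python3 -m handwheel '0 0 -.03 0 .98;0 0 -.02 0 .98;0 0 0 0 .98;0 0 0 0 .98'
```

```text
clock: 11.35
eef_pos: [569.2, -181.4, 173.3]
eef_rot: [3.141, -0.0, 1.056]
wrist_force: [-0.3, -0.0, -3.4]
finger_gap: 10.9
finger_force: 30.0
clock: 11.68
eef_pos: [569.2, -181.3, 171.1]
eef_rot: [3.141, -0.0, 1.056]
wrist_force: [0.9, -0.3, -4.0]
finger_gap: 11.1
finger_force: 30.0
```

```bash
python3 -m handwheel '0 0 -.02 0 .98;0 0 -.02 0 .98;0 0 0 0 .98;0 0 0 0 .98'; python3 -m handwheel '0 0 -.02 0 .98;0 0 -.02 0 .98;0 0 0 0 .98;0 0 0 0 .98'
```

```text
clock: 12.02
eef_pos: [569.3, -181.4, 170.4]
eef_rot: [3.14, -0.0, 1.056]
wrist_force: [-2.3, 1.4, 6.0]
finger_gap: 11.1
finger_force: 30.0
clock: 12.35
eef_pos: [569.5, -181.4, 170.0]
eef_rot: [3.139, -0.0, 1.056]
wrist_force: [-6.7, 2.8, 16.0]
finger_gap: 11.1
finger_force: 30.0
```

Seated: the load has reversed. I'll relieve the press, then open slowly.

```bash
python3 -m handwheel '0 0 .02 0 .98;0 0 .02 0 .98;0 0 0 0 .98;0 0 0 0 .98' 10; python3 -m handwheel '0 0 0 0 .86;0 0 0 0 .84;0 0 0 0 .82;0 0 0 0 .8;0 0 0 0 .76;0 0 0 0 .72;0 0 0 0 .68;0 0 0 0 .64;0 0 0 0 .6;0 0 0 0 .6;0 0 0 0 .6' 3
python3 - <<'E'
from h import *
s=read_state();print(s["eef_pos"],s["finger_gap"],s["wrist_force"])
p,d,i=snap("side");a=cv2.resize(p[120:280,220:380],(480,480),interpolation=cv2.INTER_CUBIC)
p2,d2,i2=snap("wrist");b=cv2.resize(p2[:,120:520],(300,300))
o=np.zeros((480,780,3),np.uint8);o[:,:480]=a;o[:300,480:]=b;save("s6.png",o)
E
```

```text
clock: 12.68
eef_pos: [569.6, -181.4, 170.0]
eef_rot: [3.14, -0.0, 1.056]
wrist_force: [1.9, 0.8, 4.8]
finger_gap: 11.7
finger_force: 10.0
clock: 13.6
eef_pos: [569.1, -181.3, 169.4]
eef_rot: [-3.142, -0.0, 1.056]
wrist_force: [-0.7, -0.1, -0.7]
finger_gap: 37.3
finger_force: 0.0
[ 569.13651504 -181.28788644  169.43692002] 37.333317491862275 [-0.73044064 -0.09363269 -0.67237012]
```

View pics/s6.png

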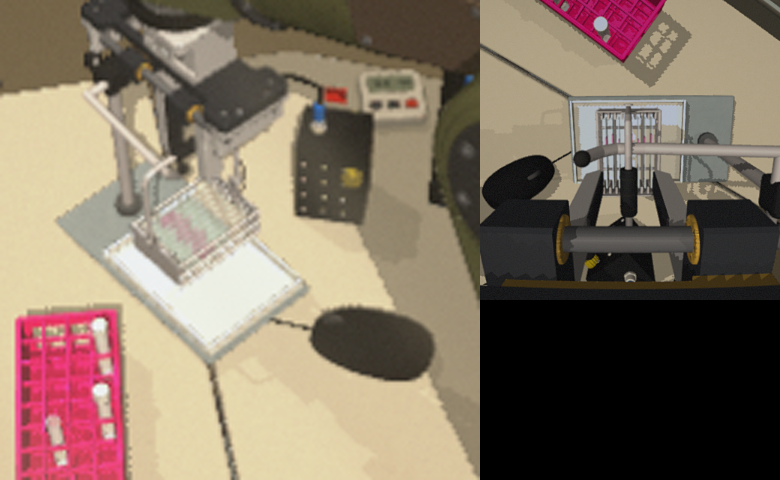

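The rack hangs on both prongs behind the tips, with the fingers clear of the sleeve. I'll retreat straight up, let it settle, and check by depth.

```bash
python3 -m handwheel '0 0 .1 0 .6;0 0 .2 0 .6;0 0 .4 0 .6;0 0 .5 0 .6;0 0 .6 0 .6;0 0 .6 0 .6;0 0 .6 0 .6;0 0 .5 0 .6;0 0 .4 0 .6;0 0 .2 0 .6;0 0 .1 0 .6;0 0 0 0 .6'; for k in 1 2; do python3 - <<'E'
from h import *
p,d,i=snap("wrist");P=pts(d,i);P=P[np.isfinite(P[...,2])]
a=np.radians(-29.3);X=np.array([np.cos(a),np.sin(a)]);r=P[:,:2]-[565,-179];L=np.c_[r@X,r@np.array([-X[1],X[0]]),P[:,2]]
m=(abs(L[:,0])<40)&(abs(L[:,1])<18)&(L[:,2]>183)&(L[:,2]<205);print("sleeve",m.sum(),np.median(L[m],0).round(1))
m=(abs(L[:,0])<70)&(abs(L[:,1])<60)&(L[:,2]>80)&(L[:,2]<102);q=L[m];print("rack top",m.sum(),np.percentile(q,[2,98],axis=0).round(0).tolist(),"tilt",np.linalg.lstsq(np.c_[q[:,:2],np.ones(len(q))],q[:,2],rcond=None)[0][:2].round(3))
s=read_state();print(s["eef_pos"],s["wrist_force"])
E
[ $k = 1 ] && python3 -m handwheel '0 0 0 0 .6;0 0 0 0 .6;0 0 0 0 .6;0 0 0 0 .6;0 0 0 0 .6;0 0 0 0 .6;0 0 0 0 .6;0 0 0 0 .6;0 0 0 0 .6;0 0 0 0 .6;0 0 0 0 .6;0 0 0 0 .6'; done
```

```text
clock: 14.7
eef_pos: [569.2, -181.3, 337.9]
eef_rot: [3.141, -0.0, 1.056]
wrist_force: [-0.1, -0.3, -0.4]
finger_gap: 37.6
finger_force: 0.0
sleeve 409 [  5.7   1.6 194. ]
rack top 1264 [[-27.0, -45.0, 80.0], [39.0, 47.0, 97.0]] tilt [0.002 0.004]
[ 569.07072073 -181.28920242  336.97474663] [-0.11098934  0.35329708 -0.34680251]
clock: 15.75
eef_pos: [569.1, -181.3, 337.5]
eef_rot: [3.142, 0.0, 1.056]
wrist_force: [-0.6, -0.8, 0.0]
finger_gap: 37.7
finger_force: 0.0
sleeve 411 [  5.6   1.6 194. ]
rack top 1240 [[-27.0, -45.0, 80.0], [39.0, 47.0, 97.0]] tilt [ 0.003 -0.006]
[ 569.13376527 -181.33717994  337.47146023] [-0.07515298 -0.35415563 -0.31963032]
```

The rack hangs level, still and seated at the hook height, and the robot is clear of it.

```bash
python3 -c "from cell import *; print(sign_off())"
```

```text
the job is handed in; nothing more can be done
None
```

The slide rack now hangs level and still by its bail on both prongs of the drip stand, above the tray, with the gripper clear; I handed the job in at about 16 s of the 61 s allowed.

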